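# Weigh a paint jar on the studio's beam scale

### The arm

A 7-joint arm with a two-finger parallel gripper is mounted at the origin on the work surface. World frame = base frame: x ahead of the robot, y to its left, z up, the work surface at z = 0. Lengths are in m, angles in rad, forces in N, time in s.
With the tool pointing down it reaches from about 0.425 to 0.825 m from the base axis. Payload 3.6 kg.
Tool frame: the origin (TCP) lies midway between the tips of the shut fingers; the grasp point (between the pads) lies 19 mm behind it (grip_point_offset is the distance from the TCP to the grasp point, in m); z points along the fingers, y is the direction in which the jaws open and shut (so a half turn about z gives the same grasp; the last joint's range is limited). The gripper opens to 85 mm and grips with 20 to 120 N. Pads are 22 mm wide; open, the fingers measure 114 mm over their backs; the gripper's body (76 mm by 85 mm) begins 54 mm behind the grasp point. The pads swing forward as they close: fully open they stand 13 mm farther back than shut.
Start: joints at [1.123, 0.615, -0.013, 1.423, 0.008, 1.103, -0.04], TCP at [0.266, -0.593, 0.231] pointing down, gripper open.
Joint ranges: [-3.12, 3.12], [-0.3, 2.06], [-1.34, 1.32], [0.26, 2.42], [-1.36, 4.5], [0.01, 1.98], [-2.84, 2.84]. Speed limits (rad/s): [2.79, 2.79, 3.14, 3.14, 3.14, 3.14, 3.14].

### API

Orientations are given as a 3x3 rotation matrix whose columns are the frame's x, y, z axes.
In Python, from bench import sense, grab_frame, calibration, hand_in, grip_point_offset gives the robot as it stands.
- The arm moves only by the shell command python3 -m jog 'ROWS' [FORCE]. ROWS is JSON, a list of rows, each an object with "fingers": the finger opening in mm, from 0 to 85.4; "translation": the shift along the tool's x, y, z in mm, a list of three; "roll": the turn about the tool's z in degrees. A call has exactly 10 rows; each row shifts and turns the pose as measured when the row begins, along the tool's axes as they then stand; what a row does not reach is not made up. A row lasts 1/12 s, in which the tool goes at most 41.7 mm and 7.16 degrees, less where a joint would pass 70% of its speed; a pose out of reach is approached as far as the arm can. A call is refused whole if a number of a shift passes 41.7 or a number of a turn 7.16, either way. A call with a gripper value outside its range is refused whole. The fingers move at their own pace and stop on an object; FORCE is the grip in N (left out, the last holds). Time passes only in rows, so rows that do not move let the fingers close, or fill a call up. It gives the time, the measured TCP pose, the force and the opening at its end, in the units of the state.
- sense(): the state, without advancing time (a new reading comes with each control period).
- grab_frame(name): name is "scene" or "side" or "wrist"; returns the picture (420x560x3 uint8, blue, green, red); there is no depth.
- calibration(name): a dict with "intrinsics" (3x3 intrinsics, pixels), "R" (3x3) and "t" (3): a world point X has camera coordinates R X + t. Camera axes: x right, y down, z forward; pixel columns grow to the right and rows downward; lengths in m; the calibration is good to about 2 mm. A picture is of the moment at which its call begins: read the wrist's pose just before it. calibration takes no time and is no camera call; for the wrist camera it gives the pose at the moment of the call.
- hand_in(): hands the job in, once; it reports no verdict.
The state is a dict: "clock": time; "qpos": joint angles; "joint_vel": joint speeds; "joint_efforts": joint torques, N m; "eef_pos": TCP position; "orientation": TCP orientation; "ft_force": force on the tool from outside, world axes, zero at the start; "wrist_torque": the same for the moment, N m; "grip_width": finger opening in m.
Only numpy, scipy, OpenCV 4.12 (cv2) and the standard library are available. Lean on these libraries where they do the work, as an engineer would, in place of code of your own. Each camera call takes 0.05 s, during which the arm holds its last target. There are 200 camera calls.

### The job

Weigh the paint jar with the blue lid: stand it gently in the middle of the scale's round pan, then slide the brass poise along the notched beam until the beam, left to itself, comes to rest with its red pointer inside the green band of the index plate. The scale only stands on the table, so do not shove it out of its place, and leave everything else where it is.

Things in the scene. Friction and masses are not known exactly. Their poses are not given: they have to be found in the camera images.
- jar_blue_mid (a point): centre (half-way up) of the paint jar with a blue lid: upright round jar, 48 mm across, 64 mm tall, white body, lid the top 16 mm (47 mm across). Its mass is unknown, 170 to 350 g. It may be in either of two places, the other being taken by an equal jar with a red lid
- jar_red_mid (a point): centre of the like jar with a red lid (bystander, same size)
- scale: the beam scale, 2 kg, standing loose: a level push over about 14 N slides it. Origin on the table under the beam's pivot; y runs along the beam from pivot to pointer, x across it, z up. Blue base 100 (x) by 450 mm (y -160 to 290), 18 mm high. Grey cheeks at y = 0 (x +-24 mm, 26 mm long), 150 mm high, carry the pivot at z = 140 mm. Index plate: 34 mm long at y = 262, x = -12 mm, top z = 170 mm
- beam (a joint): beam angle, rad, -0.10 to 0.10 (stops). 0 = level, pointer mid-band; positive = pan down, poise and pointer up (poise must go outward); negative = poise and pointer down (poise too far out). Green band: -0.0375 to 0.0375. Untouched, it settles in about 1 s. One notch of the poise changes it by about 0.05 short of the stops; one or two notches lie in the band
- poise (a joint): distance of the poise from its first notch, m, 0 to 0.130, growing along the scale's +y (away from the pan). 14 notches 10 mm apart; a sprung pawl holds it in a notch, yields to about 3 to 4 N along the beam and, past the crest half-way, snaps into the next. At 0 it is 50 mm from the pivot. Starts in one of the first three notches; balance lies between 0.04 and 0.12
- poise_knob (a point): centre of the upright brass knob of the poise: 20 mm along the beam, 24 mm across, 40 mm tall; its foot stands on the brass block (28 mm along, 32 mm across) that straddles the beam. 154 mm above the table when the beam is level; rises or sinks up to 18 mm as the beam tilts. It travels along the beam only
- pan_top (a point): centre of the top face of the round flat steel pan, 116 mm across, 90 mm from the pivot on the side away from the pointer, 155 mm above the table when the beam is level. The pan stays horizontal; it stands about 9 mm higher when empty and sinks about 18 mm under the jar, going fully down under less than 2 N
- pointer_tip (a point): tip of the beam's red pointer, 265 mm from the pivot; it moves up and down in front of the index plate by up to 26 mm either way
- index_mark (a point): middle of the green band (18 mm high) of the index plate, 115 mm above the table

How it is judged:
By the outcome, as a careful person would: the job done as asked, in the order asked, and still so for the second after the job is handed in, with the robot touching nothing.
It also fails if it takes over 67 s, if anything falls off the work surface, if the arm or the gripper's body presses on something with over 40 N, if the wrist force passes 120 N, or if a joint passes its speed limit or range.

## Working session

There is one attempt and no reset: what is moved stays moved. The work goes in short steps, Python scripts to look and compute and a shell command to move; the robot and the scene stay as the last step left them, time stands still between calls to the robot, and variables do not carry over. Pictures are saved under pics/ and viewed, about 8 in all and at most 12, crops included, and the job is handed in when it is done.

```bash
mkdir -p pics; ls
python3 - <<'E'
from bench import *
import cv2,numpy as np
np.set_printoptions(precision=4,suppress=True)
s=sense();print(s['clock'],s['eef_pos'],s['orientation'],s['grip_width'],grip_point_offset)
for n in("scene","side"):
    cv2.imwrite(f"pics/{n}0.png",grab_frame(n));c=calibration(n);print(n,c)
E
```

```text
pics
0.0 [ 0.2658 -0.5923  0.2301] [[ 0.9123  0.4095 -0.0011]
 [ 0.4095 -0.9123  0.0024]
 [-0.0001 -0.0027 -1.    ]] 0.08521685010718362 0.0187
scene {'intrinsics': array([[387.0561,   0.    , 271.7411],
       [  0.    , 387.0561, 210.4879],
       [  0.    ,   0.    ,   1.    ]]), 'R': array([[-0.5275,  0.8494, -0.0142],
       [ 0.5925,  0.3559, -0.7227],
       [-0.6088, -0.3897, -0.691 ]]), 't': array([ 0.2933, -0.2163,  1.3122])}
side {'intrinsics': array([[538.2337,   0.    , 281.3874],
       [  0.    , 538.2337, 211.9664],
       [  0.    ,   0.    ,   1.    ]]), 'R': array([[-0.675 , -0.7374, -0.0257],
       [-0.3552,  0.3554, -0.8646],
       [ 0.6467, -0.5745, -0.5018]]), 't': array([0.3399, 0.283 , 0.8049])}
```

View pics/scene0.png

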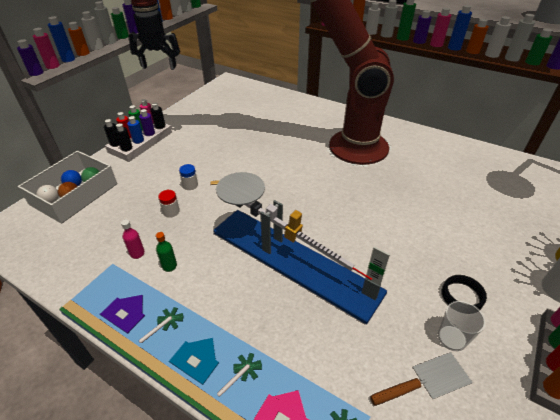

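View pics/side0.png

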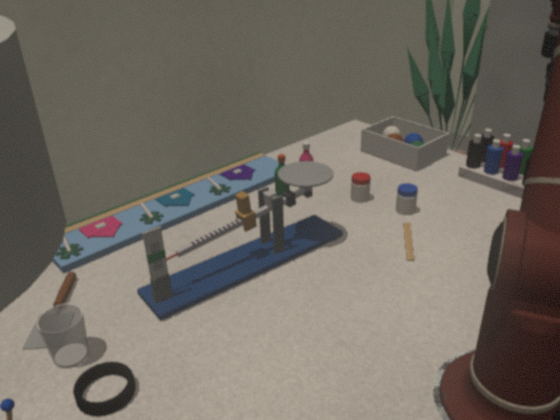

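The scene view shows the blue-lid jar at (188,170), the red one at (168,197), pan centre (240,188), knob top (295,214) and pointer near (372,279). The side view shows the blue lid at (407,190), red at (361,180), pan (306,174) and knob (243,196).

```bash
cat > h.py <<'E'
from bench import *
import cv2,numpy as np
from scipy.optimize import least_squares
np.set_printoptions(precision=4,suppress=True)
def proj(c,X):
    p=c['intrinsics']@(c['R']@np.asarray(X,float)+c['t']);return p[:2]/p[2]
def plane(c,uv,z):
    d=c['R'].T@np.linalg.inv(c['intrinsics'])@[uv[0],uv[1],1];o=-c['R'].T@c['t'];return o+d*(z-o[2])/d[2]
def tri(obs):
    return least_squares(lambda X:np.concatenate([proj(c,X)-uv for c,uv in obs]),[.5,-.2,.1])
E
python3 - <<'E'
from h import *
A=calibration("scene");B=calibration("side");a=cv2.imread("pics/scene0.png");b=cv2.imread("pics/side0.png")
for n,pa,pb in(("blue",(188,169),(407,189)),("red",(168,196),(361,178)),("pan",(240,188),(306,174)),("knobtop",(296,213),(243,195))):
    r=tri([(A,pa),(B,pb)]);print(n,r.x,r.cost,plane(A,pa,.064)[:2],plane(B,pb,.064)[:2])
ob=[(A,(214,232),-9),]
m=[(A,(213,231),(.05,-.16,.018)),(A,(371,317),(.05,.29,.018)),(A,(385,292),(-.05,.29,.018)),
(B,(143,291),(.05,.29,.018)),(B,(161,307),(-.05,.29,.018)),(B,(318,218),(.05,-.16,.018)),(A,(240,188),(0,-.09,.164)),(B,(306,174),(0,-.09,.164))]
def W(p,l):
    c,s=np.cos(p[2]),np.sin(p[2]);return [p[0]+c*l[0]-s*l[1],p[1]+s*l[0]+c*l[1],l[2]]
r=least_squares(lambda p:np.concatenate([proj(c,W(p,l))-uv for c,uv,l in m]),[.6,-.1,.2],loss='soft_l1')
print(r.x,r.cost);print(np.array([proj(c,W(r.x,l))-uv for c,uv,l in m]))
for l in((0,-.09,.164),(0,.05,.174),(0,.265,.115)):print(W(r.x,l),proj(A,W(r.x,l)),proj(B,W(r.x,l)))
v=np.hstack([cv2.resize(a[150:310,180:400],None,fx=2.3,fy=2.3,interpolation=2)[:,:506],cv2.resize(b[160:320,140:340],None,fx=1.4,fy=2.3)]);cv2.imwrite("pics/z1.png",v[:,:800])
E
```

```text
blue [ 0.4488 -0.3539  0.0609] 0.18213004254846912 [ 0.4504 -0.3527] [ 0.4449 -0.3473]
red [ 0.5657 -0.3255  0.0584] 0.012583813255041579 [ 0.5696 -0.3206] [ 0.5584 -0.3162]
pan [ 0.5313 -0.101   0.1597] 0.030047211811600333 [ 0.4422 -0.1725] [ 0.6698 -0.2376]
knobtop [0.5434 0.0578 0.1662] 0.10668645243869586 [0.4493 0.0079] [ 0.6957 -0.0567]
[ 0.5362 -0.0096 -0.084 ] 32.52701267478688
[[-0.5885 -2.1781]
 [-2.6957  2.0138]
 [ 3.296  -4.7783]
 [-5.1662 -1.6409]
 [ 0.642   9.3695]
 [-2.2711 -4.9644]
 [ 1.2131 -1.5958]
 [ 0.4099 -1.3045]]
[np.float64(0.5286105038991602), np.float64(-0.09929892272423196), 0.164] [241.2131 186.4042] [306.4099 172.6955]
[np.float64(0.5403508133533327), np.float64(0.040207941386177545), 0.174] [289.9824 207.0153] [251.0122 188.7299]
[np.float64(0.558380574300812), np.float64(0.254450625555735), 0.115] [375.7345 269.9686] [154.0931 254.2997]
```

View pics/z1.png

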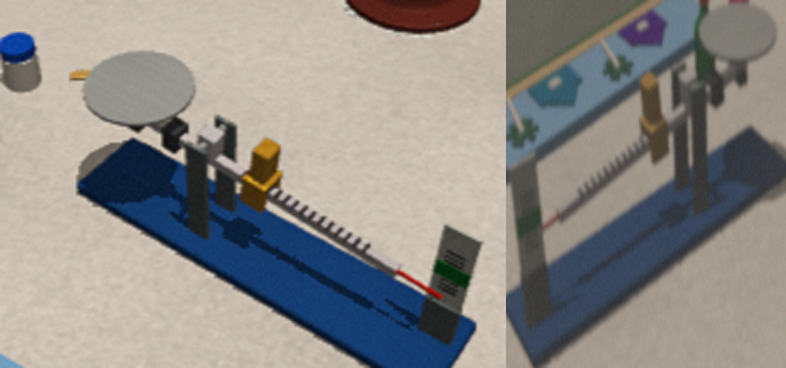

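The zoom confirms the fit: base yaw about -0.08 rad, poise at about notch 2 (0.019 m), and pointer below the band because the pan is empty. I'll move above the blue jar for a closer look.

```bash
python3 -m jog '[{"fingers":85,"translation":[27,-14.5,0],"roll":0},{"fingers":85,"translation":[27,-14.5,0],"roll":0},{"fingers":85,"translation":[27,-14.5,0],"roll":0},{"fingers":85,"translation":[27,-14.5,0],"roll":0},{"fingers":85,"translation":[27,-14.5,0],"roll":0},{"fingers":85,"translation":[27,-14.5,0],"roll":0},{"fingers":85,"translation":[27,-14.5,0],"roll":0},{"fingers":85,"translation":[27,-14.5,0],"roll":0},{"fingers":85,"translation":[27,-14.5,0],"roll":0},{"fingers":85,"translation":[22,-12,0],"roll":0}]' 40
python3 - <<'E'
from h import *
s=sense();c=calibration("wrist");print(s['clock'],s['eef_pos'],s['orientation'])
cv2.imwrite("pics/w1.png",grab_frame("wrist"))
for n,X in(("blue",(.449,-.354,.064)),("red",(.566,-.3255,.064)),("pan",(.531,-.101,.164))):print(n,proj(c,X))
E
```

```text
clock: 0.93
eef_pos: [0.4473, -0.3505, 0.2223]
orientation: [[0.92, 0.392, -0.015], [0.392, -0.92, 0.006], [-0.011, -0.011, -1.0]]
ft_force: [0.8, -0.5, -0.6]
grip_width: 0.0848
0.9333 [ 0.4473 -0.3505  0.2223] [[ 0.92    0.3916 -0.015 ]
 [ 0.3917 -0.9201  0.006 ]
 [-0.0115 -0.0114 -0.9999]]
blue [288.9326 190.6755]
red [311.4382  61.9085]
pan [-85.5629 -79.2418]
```

View pics/w1.png

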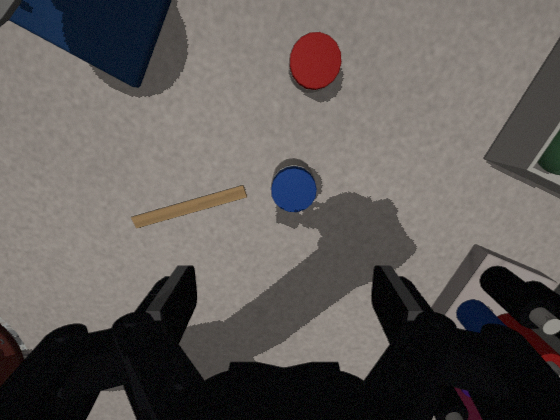

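The wrist view shows the blue lid at (294,189), the red lid at (316,60), a base corner at (139,86), and a wooden stick to the left that is clear of the jar.

Run:
```python
from h import *
s=sense();c=calibration("wrist");R=s['orientation'];p=np.array(s['eef_pos'])
b=plane(c,(294,189),.064);print(b,plane(c,(316,60),.064),plane(c,(139,86),.018))
for z in(.15,.025):print(R.T@(np.array([b[0],b[1],z])-p)*1000)
```

```text
[ 0.458  -0.3508  0.064 ] [ 0.5741 -0.3203  0.064 ] [ 0.4843 -0.1594  0.018 ]
[ 3.3208  9.542  72.0013]
[  4.0888  11.4094 196.985 ]
```

Run:
```python
from h import *
grab_frame("wrist")
s=sense();c=calibration("wrist");f=grab_frame("wrist");R=s['orientation'];p=np.array(s['eef_pos']);print(p,s['clock'])
h=cv2.cvtColor(f,cv2.COLOR_BGR2HSV)
m=cv2.inRange(h,(108,180,90),(125,255,255));m[:, :230]=0;m[:,360:]=0
n,l,st,ce=cv2.connectedComponentsWithStats(m);k=1+np.argmax(st[1:,4]);print(st[k],ce[k])
b=plane(c,ce[k],.064);print(b)
for z in(.15,.025):print(R.T@(np.array([b[0],b[1],z])-p)*1000)
```

```text
[ 0.4502 -0.3468  0.2222] 1.0333
[ 275  173   44   41 1283] [296.2447 193.3936]
[ 0.4527 -0.3577  0.064 ]
[-1.5218 11.979  72.0835]
[ -0.4988  13.6766 197.0678]
```

```bash
python3 -m jog '[{"fingers":85,"translation":[0,4.5,20],"roll":0},{"fingers":85,"translation":[0,4.5,22],"roll":0},{"fingers":85,"translation":[0,4.5,22],"roll":0},{"fingers":85,"translation":[0,0,22],"roll":0},{"fingers":85,"translation":[0,0,22],"roll":0},{"fingers":85,"translation":[0,0,22],"roll":0},{"fingers":85,"translation":[0,0,22],"roll":0},{"fingers":85,"translation":[0,0,20],"roll":0},{"fingers":85,"translation":[0,0,15],"roll":0},{"fingers":85,"translation":[0,0,8],"roll":0}]' 40
python3 - <<'E'
from h import *
s=sense();c=calibration("wrist");R=s['orientation'];p=np.array(s['eef_pos']);print(p)
print(R.T@(np.array([.4525,-.3577,.025])-p)*1000)
cv2.imwrite("pics/w2.png",grab_frame("wrist"))
E
```

```text
clock: 1.92
eef_pos: [0.4411, -0.3787, 0.0204]
orientation: [[0.926, 0.378, -0.018], [0.378, -0.926, -0.008], [-0.02, 0.001, -1.0]]
ft_force: [-0.6, -0.3, -0.2]
grip_width: 0.0848
[ 0.4411 -0.3787  0.0204]
[ 18.4479 -15.1182  -5.0076]
```

View pics/w2.png

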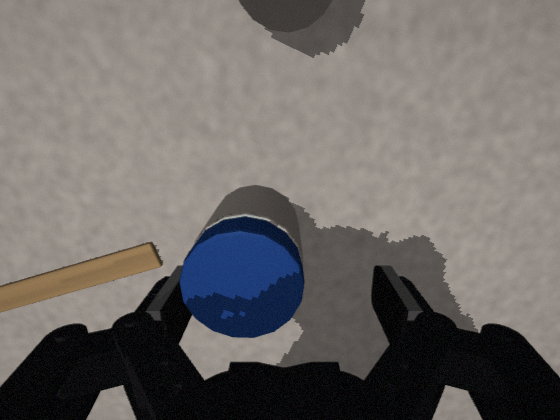

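The jar stands ahead of and left of the finger midpoint (lid centre about (242,278), midpoint about 275). That agrees with the pose error of +18 in x and -15 in y, and the jar is untouched. I'll correct it and check.

```bash
python3 -m jog '[{"fingers":85,"translation":[0,-6,-1],"roll":0},{"fingers":85,"translation":[4,-5,-1],"roll":0},{"fingers":85,"translation":[6,-2,-1],"roll":0},{"fingers":85,"translation":[4,-1,0],"roll":0},{"fingers":85,"translation":[2,0,0],"roll":0},{"fingers":85,"translation":[0,0,0],"roll":0},{"fingers":85,"translation":[0,0,0],"roll":0},{"fingers":85,"translation":[0,0,0],"roll":0},{"fingers":85,"translation":[0,0,0],"roll":0},{"fingers":85,"translation":[0,0,0],"roll":0}]' 40
python3 - <<'E'
from h import *
s=sense();c=calibration("wrist");f=grab_frame("wrist");R=s['orientation'];p=np.array(s['eef_pos']);print(p)
h=cv2.cvtColor(f,cv2.COLOR_BGR2HSV)
m=cv2.inRange(h,(105,150,40),(128,255,255))
n,l,st,ce=cv2.connectedComponentsWithStats(m);k=1+np.argmax(st[1:,4]);print(st[k],ce[k],f[int(ce[k][1]),int(ce[k][0])])
b=plane(c,ce[k],.064);print(b)
print(R.T@(np.array([b[0],b[1],.025])-p)*1000, R.T@(np.array([.4525,-.3577,.025])-p)*1000)
E
```

```text
clock: 2.8
eef_pos: [0.4531, -0.3603, 0.0274]
orientation: [[0.926, 0.377, -0.013], [0.377, -0.926, -0.013], [-0.017, 0.007, -1.0]]
ft_force: [0.3, 1.1, -0.0]
grip_width: 0.085
[ 0.4531 -0.3603  0.0274]
[ 221  251  112  109 9423] [276.5489 305.6631] [70 34 11]
[ 0.4555 -0.3563  0.064 ]
[ 3.7233 -2.8539  2.2708] [ 0.4359 -2.7047  2.3268]
```

```bash
python3 -m jog '[{"fingers":85,"translation":[2,-2,0],"roll":0},{"fingers":85,"translation":[0,0,0],"roll":0},{"fingers":40,"translation":[0,0,0],"roll":0},{"fingers":40,"translation":[0,0,0],"roll":0},{"fingers":40,"translation":[0,0,0],"roll":0},{"fingers":40,"translation":[0,0,0],"roll":0},{"fingers":40,"translation":[0,0,0],"roll":0},{"fingers":40,"translation":[0,0,0],"roll":0},{"fingers":40,"translation":[0,0,0],"roll":0},{"fingers":40,"translation":[0,0,0],"roll":0}]' 40
```

```text
clock: 3.68
eef_pos: [0.4535, -0.3575, 0.0272]
orientation: [[0.926, 0.376, -0.014], [0.376, -0.927, -0.012], [-0.018, 0.006, -1.0]]
ft_force: [-0.1, 0.4, 0.8]
grip_width: 0.0467
```

```bash
python3 -m jog '[{"fingers":40,"translation":[0,0,-8],"roll":0},{"fingers":40,"translation":[0,0,-18],"roll":0},{"fingers":40,"translation":[0,0,-25],"roll":0},{"fingers":40,"translation":[0,0,-28],"roll":0},{"fingers":40,"translation":[0,0,-28],"roll":0},{"fingers":40,"translation":[0,0,-28],"roll":0},{"fingers":40,"translation":[0,0,-28],"roll":0},{"fingers":40,"translation":[0,0,-20],"roll":0},{"fingers":40,"translation":[0,0,-8],"roll":0},{"fingers":40,"translation":[0,0,0],"roll":0}]' 40
python3 - <<'E'
from h import *
[grab_frame("scene") for _ in range(4)]
s=sense();R=s['orientation'];p=np.array(s['eef_pos']);print(p,R,s['ft_force'],s['grip_width'],s['qpos'])
print(R.T@(np.array([.531,-.101,p[2]])-p)*1000)
E
```

```text
clock: 4.52
eef_pos: [0.4512, -0.3525, 0.2226]
orientation: [[0.926, 0.375, -0.029], [0.375, -0.927, -0.002], [-0.028, -0.009, -1.0]]
ft_force: [-0.2, -0.2, -2.8]
grip_width: 0.0468
[ 0.4495 -0.3512  0.2188] [[ 0.9263  0.3752 -0.0354]
 [ 0.3755 -0.9268  0.0025]
 [-0.0318 -0.0156 -0.9994]] [-0.8318  0.4061 -3.6587] 0.04685619240475832 [ 0.6165  0.516  -0.0023  1.6529  0.0231  1.0032 -0.5841]
[ 169.4107 -201.3301   -2.2501]
```

```bash
python3 -m jog '[{"fingers":40,"translation":[9,-11,-6],"roll":0},{"fingers":40,"translation":[18,-21,-6],"roll":0},{"fingers":40,"translation":[22,-26,-6],"roll":0},{"fingers":40,"translation":[22,-26,-3],"roll":0},{"fingers":40,"translation":[22,-26,-2],"roll":0},{"fingers":40,"translation":[22,-26,-2],"roll":0},{"fingers":40,"translation":[20,-24,-2],"roll":0},{"fingers":40,"translation":[15,-18,-2],"roll":0},{"fingers":40,"translation":[7,-9,-1],"roll":0},{"fingers":40,"translation":[0,0,0],"roll":0}]' 40
python3 - <<'E'
from h import *
c=calibration("side");f=grab_frame("side");g=grab_frame("scene")
s=sense();R=s['orientation'];p=np.array(s['eef_pos']);print(p,R,s['ft_force'],s['grip_width'])
print(R.T@(np.array([.531,-.101,p[2]])-p)*1000)
v=np.hstack([cv2.resize(g[100:270,150:330],None,fx=2.2,fy=2.2),cv2.resize(f[50:220,220:400],None,fx=2.2,fy=2.2)]);cv2.imwrite("pics/p1.png",v)
E
```

```text
clock: 5.55
eef_pos: [0.5239, -0.0969, 0.2359]
orientation: [[0.925, 0.375, -0.061], [0.377, -0.926, 0.018], [-0.05, -0.039, -0.998]]
ft_force: [-1.0, 0.3, -3.4]
grip_width: 0.0461
[ 0.5229 -0.101   0.2357] [[ 0.9266  0.3709 -0.062 ]
 [ 0.3724 -0.9279  0.0151]
 [-0.0519 -0.037  -0.998 ]] [ 0.1013 -1.4621 -1.5025] 0.04692196388116399
[ 7.5509  2.9761 -0.5034]
```

View pics/p1.png

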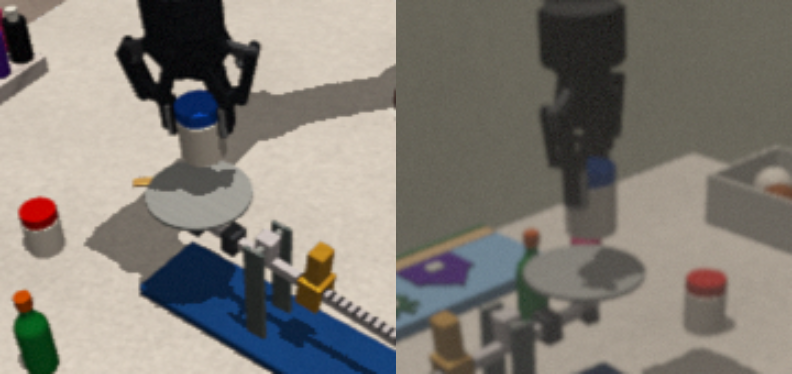

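The jar hangs over the pan about 8 mm short in x. The tool has tilted about 3.5°, which is tolerable. I'll centre it and lower to just above the pan.

```bash
python3 -m jog '[{"fingers":40,"translation":[3,1,3],"roll":0},{"fingers":40,"translation":[3,1,6],"roll":0},{"fingers":40,"translation":[3,0,6],"roll":0},{"fingers":40,"translation":[2,0,6],"roll":0},{"fingers":40,"translation":[1,0,6],"roll":0},{"fingers":40,"translation":[0,0,5],"roll":0},{"fingers":40,"translation":[0,0,3],"roll":0},{"fingers":40,"translation":[0,0,1],"roll":0},{"fingers":40,"translation":[0,0,0],"roll":0},{"fingers":40,"translation":[0,0,0],"roll":0}]' 40
python3 - <<'E'
from h import *
c=calibration("side");f=grab_frame("side");g=grab_frame("scene");a=calibration("scene")
s=sense();R=s['orientation'];p=np.array(s['eef_pos']);print(p,R,s['ft_force'],s['grip_width'])
b=p+R[:,2]*.027;print(b,R.T@(np.array([.530,-.100,b[2]])-b)*1000)
# pan ellipse from greyness: compare with predicted outline
t=np.linspace(0,2*np.pi,60)
for im,cc in((g,a),(f,c)):
    for q in t: cv2.circle(im,tuple(int(round(v)) for v in proj(cc,(.530+.058*np.cos(q),-.1+.058*np.sin(q),.164))),0,(0,0,255),-1)
    for q in t: cv2.circle(im,tuple(int(round(v)) for v in proj(cc,(b[0]+.024*np.cos(q),b[1]+.024*np.sin(q),b[2]))),0,(0,255,0),-1)
v=np.hstack([cv2.resize(g[130:230,190:300],None,fx=3.5,fy=3.5,interpolation=0),cv2.resize(f[110:210,250:360],None,fx=3.5,fy=3.5,interpolation=0)]);cv2.imwrite("pics/p2.png",v)
E
```

```text
clock: 6.48
eef_pos: [0.5295, -0.1076, 0.1924]
orientation: [[0.932, 0.356, -0.069], [0.358, -0.934, 0.011], [-0.061, -0.035, -0.998]]
ft_force: [-0.3, 0.5, -2.8]
grip_width: 0.0463
[ 0.5297 -0.1076  0.1926] [[ 0.9319  0.356  -0.0687]
 [ 0.3575 -0.9338  0.0107]
 [-0.0603 -0.0346 -0.9976]] [ 0.4573  0.2407 -2.9862] 0.04669735067133344
[ 0.5278 -0.1073  0.1657] [ 4.6221 -6.0668 -0.0693]
```

View pics/p2.png

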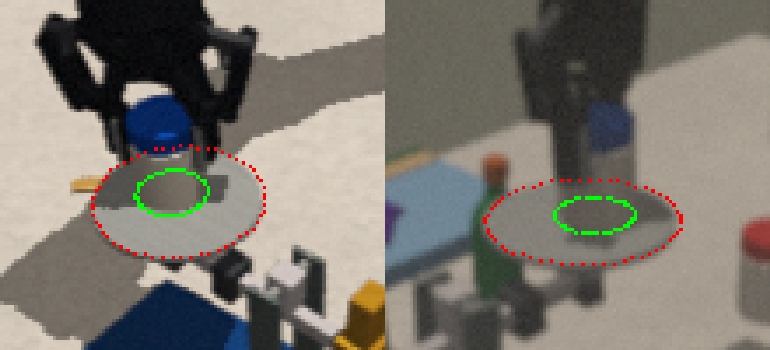

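The red outline (my pan estimate) matches the pan in both views, and the jar's foot (green) is about 7 mm off centre. I'll correct that and lower gently.

```bash
python3 -m jog '[{"fingers":40,"translation":[2,-3,-1],"roll":0},{"fingers":40,"translation":[2,-3,-1],"roll":0},{"fingers":40,"translation":[1,0,0],"roll":0},{"fingers":40,"translation":[0,0,0],"roll":0},{"fingers":40,"translation":[0,0,2],"roll":0},{"fingers":40,"translation":[0,0,2],"roll":0},{"fingers":40,"translation":[0,0,2],"roll":0},{"fingers":40,"translation":[0,0,2],"roll":0},{"fingers":40,"translation":[0,0,2],"roll":0},{"fingers":40,"translation":[0,0,0],"roll":0}]' 40
python3 - <<'E'
from h import *
grab_frame("side")
s=sense();R=s['orientation'];p=np.array(s['eef_pos']);print(p,s['ft_force'])
b=p+R[:,2]*.027;print(b,R.T@(np.array([.530,-.100,b[2]])-b)*1000)
E
```

```text
clock: 7.42
eef_pos: [0.5337, -0.0978, 0.1857]
orientation: [[0.932, 0.358, -0.063], [0.359, -0.933, 0.012], [-0.055, -0.034, -0.998]]
ft_force: [-0.3, -0.4, -1.6]
grip_width: 0.0467
[ 0.5337 -0.0978  0.1859] [ 0.6079 -0.0037 -3.1633]
[ 0.532  -0.0975  0.1589] [-2.7294  1.6195  0.0962]
```

Centred to about 3 mm, and the pan is starting to take load. I'll carry on down to the stop.

```bash
python3 -m jog '[{"fingers":40,"translation":[-1,1,2],"roll":0},{"fingers":40,"translation":[-1,0,2],"roll":0},{"fingers":40,"translation":[0,0,2],"roll":0},{"fingers":40,"translation":[0,0,1],"roll":0},{"fingers":40,"translation":[0,0,1],"roll":0},{"fingers":40,"translation":[0,0,1],"roll":0},{"fingers":40,"translation":[0,0,0],"roll":0},{"fingers":40,"translation":[0,0,0],"roll":0},{"fingers":40,"translation":[0,0,0],"roll":0},{"fingers":40,"translation":[0,0,0],"roll":0}]' 40
python3 - <<'E'
from h import *
grab_frame("side")
s=sense();R=s['orientation'];p=np.array(s['eef_pos']);print(p,s['ft_force'])
b=p+R[:,2]*.027;print(b,R.T@(np.array([.530,-.100,b[2]])-b)*1000)
E
```

```text
clock: 8.3
eef_pos: [0.5327, -0.0984, 0.177]
orientation: [[0.931, 0.359, -0.06], [0.36, -0.933, 0.013], [-0.052, -0.034, -0.998]]
ft_force: [-0.0, 1.8, -0.2]
grip_width: 0.0469
[ 0.5327 -0.0984  0.177 ] [ 0.4428  0.6305 -1.4721]
[ 0.5311 -0.0981  0.15  ] [-1.6751  1.4257  0.0384]
```

```bash
python3 -m jog '[{"fingers":40,"translation":[0,0,1.5],"roll":0},{"fingers":40,"translation":[0,0,1.5],"roll":0},{"fingers":40,"translation":[0,0,0.5],"roll":0},{"fingers":40,"translation":[0,0,0],"roll":0},{"fingers":40,"translation":[0,0,0],"roll":0},{"fingers":44,"translation":[0,0,0],"roll":0},{"fingers":46,"translation":[0,0,0],"roll":0},{"fingers":47,"translation":[0,0,0],"roll":0},{"fingers":48,"translation":[0,0,0],"roll":0},{"fingers":48,"translation":[0,0,0],"roll":0}]' 20
python3 - <<'E'
from h import *
s=sense();print(s['eef_pos'],s['ft_force'],s['grip_width'])
E
```

```text
clock: 9.18
eef_pos: [0.5322, -0.0982, 0.1737]
orientation: [[0.931, 0.359, -0.061], [0.36, -0.933, 0.013], [-0.052, -0.034, -0.998]]
ft_force: [-0.5, 0.4, 0.5]
grip_width: 0.0481
[ 0.5322 -0.0982  0.1737] [-0.539   0.3584  0.4888] 0.04814948953253249
```

```bash
python3 -m jog '[{"fingers":52,"translation":[0,0,0],"roll":0},{"fingers":58,"translation":[0,0,0],"roll":0},{"fingers":68,"translation":[0,0,0],"roll":0},{"fingers":80,"translation":[0,0,0],"roll":0},{"fingers":85,"translation":[0,0,-4],"roll":0},{"fingers":85,"translation":[0,0,-12],"roll":0},{"fingers":85,"translation":[0,0,-20],"roll":0},{"fingers":85,"translation":[0,0,-28],"roll":0},{"fingers":85,"translation":[0,0,-28],"roll":0},{"fingers":85,"translation":[0,0,-20],"roll":0}]' 20
python3 - <<'E'
from h import *
g=grab_frame("scene");f=grab_frame("side");s=sense();R=s['orientation'];p=np.array(s['eef_pos']);print(p,R,s['ft_force'])
v=np.hstack([cv2.resize(g[130:310,190:400],None,fx=1.9,fy=1.9),cv2.resize(f[110:290,145:355],None,fx=1.9,fy=1.9)]);cv2.imwrite("pics/p3.png",v)
E
```

```text
clock: 10.02
eef_pos: [0.536, -0.1024, 0.2863]
orientation: [[0.932, 0.356, -0.073], [0.357, -0.934, 0.011], [-0.064, -0.036, -0.997]]
ft_force: [0.1, 0.0, -0.4]
grip_width: 0.0852
[ 0.5379 -0.1027  0.2881] [[ 0.9322  0.3558 -0.0658]
 [ 0.3572 -0.934   0.0098]
 [-0.058  -0.0326 -0.9978]] [-0.2026 -0.1107 -0.1357]
```

View pics/p3.png

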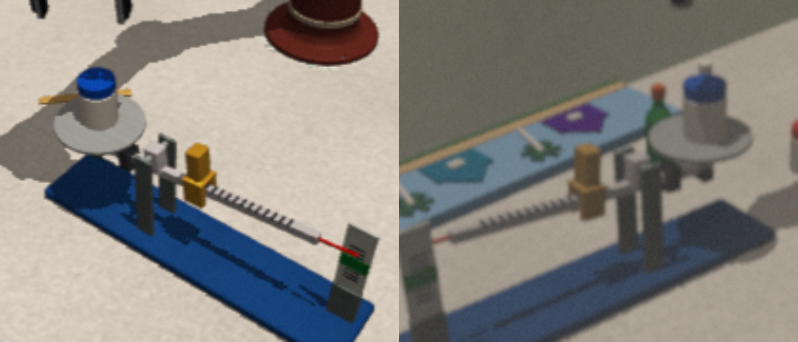

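The jar stands in the middle of the pan. The beam is on its upper stop, as expected (pointer above the green band at about (358,253) in the crop), and the poise is still near its first notches. I'll move above the knob and align the jaws with the beam.

```bash
python3 -m jog '[{"fingers":45,"translation":[7,-18,0],"roll":0},{"fingers":45,"translation":[14,-35,0],"roll":0},{"fingers":45,"translation":[15,-36,0],"roll":0},{"fingers":45,"translation":[14,-32,0],"roll":0},{"fingers":45,"translation":[8,-20,0],"roll":0},{"fingers":45,"translation":[0,0,5],"roll":5},{"fingers":45,"translation":[0,0,5],"roll":7},{"fingers":45,"translation":[0,0,5],"roll":7},{"fingers":45,"translation":[0,0,5],"roll":5},{"fingers":45,"translation":[0,0,0],"roll":1}]' 20
python3 - <<'E'
from h import *
grab_frame("wrist");s=sense();c=calibration("wrist");f=grab_frame("wrist");R=s['orientation'];p=np.array(s['eef_pos']);print(p,R,s['grip_width'])
print(np.degrees(np.arctan2(R[1,1],R[0,1])),proj(c,(.543,.057,.18)),proj(c,(.543,.057,.14)))
cv2.imwrite("pics/w3.png",f)
E
```

```text
clock: 10.95
eef_pos: [0.538, 0.0548, 0.2638]
orientation: [[0.993, -0.095, -0.072], [-0.095, -0.995, 0.007], [-0.072, -0.0, -0.997]]
ft_force: [-0.2, -0.1, -0.4]
grip_width: 0.0449
[0.5382 0.0547 0.2642] [[ 0.9931 -0.0935 -0.0712]
 [-0.0933 -0.9956  0.0071]
 [-0.0716 -0.0004 -0.9974]] 0.0448075464456061
-95.36697953223602 [279.9995 203.7458] [280.518  187.9734]
```

View pics/w3.png

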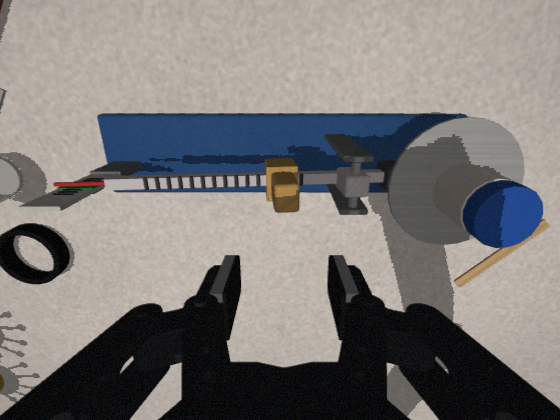

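The knob top is at about (286,200), the beam runs horizontally in the image, and the jaws are aligned with it. I'll descend with the knob between the fingers.

```bash
python3 - <<'E'
from h import *
c=calibration("wrist");print(plane(c,(286,200),.181))
E
python3 -m jog '[{"fingers":45,"translation":[3,0,6],"roll":0},{"fingers":45,"translation":[3,0,10],"roll":0},{"fingers":45,"translation":[3,0,12],"roll":0},{"fingers":45,"translation":[2,0,12],"roll":0},{"fingers":45,"translation":[1,0,10],"roll":0},{"fingers":45,"translation":[0,0,6],"roll":0},{"fingers":45,"translation":[0,0,3],"roll":0},{"fingers":45,"translation":[0,0,0],"roll":0},{"fingers":45,"translation":[0,0,0],"roll":0},{"fingers":45,"translation":[0,0,0],"roll":0}]' 20
python3 - <<'E'
from h import *
s=sense();R=s['orientation'];p=np.array(s['eef_pos']);print(p,R.T@(np.array([.544,.055,.154])-p)*1000)
E
```

```text
[0.5464 0.0519 0.181 ]
clock: 11.88
eef_pos: [0.549, 0.051, 0.1997]
orientation: [[0.994, -0.087, -0.068], [-0.086, -0.996, 0.007], [-0.068, -0.002, -0.998]]
ft_force: [-0.2, -0.5, -0.1]
grip_width: 0.045
[0.549  0.051  0.1997] [-2.209  -3.4647 45.9933]
```

```bash
python3 -m jog '[{"fingers":45,"translation":[0,-1.5,3],"roll":0},{"fingers":45,"translation":[0,-1.5,7],"roll":0},{"fingers":45,"translation":[0,0,8],"roll":0},{"fingers":45,"translation":[0,0,8],"roll":0},{"fingers":45,"translation":[0,0,8],"roll":0},{"fingers":45,"translation":[0,0,6],"roll":0},{"fingers":45,"translation":[0,0,3],"roll":0},{"fingers":45,"translation":[0,0,0],"roll":0},{"fingers":45,"translation":[0,0,0],"roll":0},{"fingers":45,"translation":[0,0,0],"roll":0}]' 20
python3 - <<'E'
from h import *
g=grab_frame("scene");f=grab_frame("wrist");s=sense();R=s['orientation'];p=np.array(s['eef_pos']);print(p,s['ft_force'])
v=np.hstack([cv2.resize(g[130:310,210:400],None,fx=2,fy=2),cv2.resize(f,(420,360))]);cv2.imwrite("pics/p4.png",v)
E
```

```text
clock: 12.72
eef_pos: [0.5466, 0.0551, 0.1529]
orientation: [[0.994, -0.086, -0.066], [-0.085, -0.996, 0.008], [-0.066, -0.002, -0.998]]
ft_force: [-0.0, -0.2, 0.5]
grip_width: 0.045
[0.5468 0.0551 0.1532] [0.0948 0.3676 0.8217]
```

View pics/p4.png

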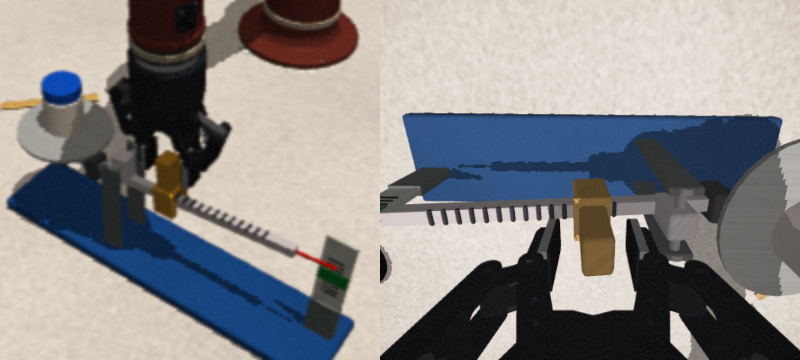

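The fingers straddle the knob with a gap on both sides. I'll narrow the jaws and push the poise outward.

```bash
python3 -m jog '[{"fingers":32,"translation":[0,0,0],"roll":0},{"fingers":32,"translation":[0,0,0],"roll":0},{"fingers":32,"translation":[0,-4,0],"roll":0},{"fingers":32,"translation":[0,-6,0],"roll":0},{"fingers":32,"translation":[0,-6,0],"roll":0},{"fingers":32,"translation":[0,-6,0],"roll":0},{"fingers":32,"translation":[0,-6,0],"roll":0},{"fingers":32,"translation":[0,-6,0],"roll":0},{"fingers":32,"translation":[0,-6,0],"roll":0},{"fingers":32,"translation":[0,-3,0],"roll":0}]' 20
python3 - <<'E'
from h import *
g=grab_frame("side");f=grab_frame("wrist");s=sense();R=s['orientation'];p=np.array(s['eef_pos']);print(p,R,s['ft_force'])
v=np.hstack([cv2.resize(g[110:290,145:345],None,fx=1.9,fy=1.9),cv2.resize(f,(420,342))]);cv2.imwrite("pics/p5.png",v)
E
```

```text
clock: 13.65
eef_pos: [0.5509, 0.0895, 0.153]
orientation: [[0.993, -0.093, -0.066], [-0.093, -0.996, -0.009], [-0.065, 0.015, -0.998]]
ft_force: [-0.3, -3.1, 0.5]
grip_width: 0.0323
[0.551  0.092  0.1533] [[ 0.9937 -0.0912 -0.0654]
 [-0.0917 -0.9958 -0.0051]
 [-0.0647  0.0111 -0.9978]] [-0.6755 -0.641   0.7365]
```

View pics/p5.png

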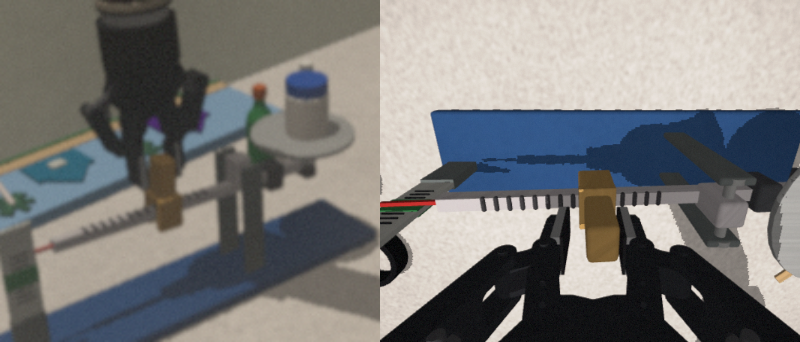

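The poise moved out to about 0.05 with the beam still up. The pointer is still above the band at about (410,203) in the wrist half. From here I'll read the beam angle numerically, calibrated on the two known stops.

```bash
cat >> h.py <<'E'
def redc(g):
    h=cv2.cvtColor(g,cv2.COLOR_BGR2HSV);m=cv2.inRange(h,(0,150,70),(8,255,255))|cv2.inRange(h,(172,150,70),(180,255,255))
    r=np.zeros_like(m);r[250:300,340:392]=m[250:300,340:392]
    y,x=np.nonzero(r);return len(x),(np.c_[x,y].mean(0) if len(x) else None),(x.max(),y[x.argmax()]) if len(x) else None
def knob(g,c,R=None):
    h=cv2.cvtColor(g,cv2.COLOR_BGR2HSV);m=cv2.inRange(h,(12,140,60),(28,255,255));n,l,st,ce=cv2.connectedComponentsWithStats(m[150:300,250:400]);k=1+np.argmax(st[1:,4]);return ce[k]+[250,150],st[k,4]
E
python3 - <<'E'
from h import *
g0=cv2.imread("pics/scene0.png");g=grab_frame("scene");A=calibration("scene")
for i in(g0,g):print(redc(i),knob(i,A))
for th in(-.1,0,.1):
    l=[.0,.265*np.cos(th)+.025*np.sin(th),.140-.025*np.cos(th)+.265*np.sin(th)]
    print(th,proj(A,(.530+.08*(l[1]+.09),-.1+.997*(l[1]+.09),l[2])))
E
python3 -m jog '[{"fingers":32,"translation":[0,-4,0],"roll":0},{"fingers":32,"translation":[0,-4,0],"roll":0},{"fingers":32,"translation":[0,-4,0],"roll":0},{"fingers":32,"translation":[0,-4,0],"roll":0},{"fingers":32,"translation":[0,-4,0],"roll":0},{"fingers":32,"translation":[0,-2,0],"roll":0},{"fingers":32,"translation":[0,0,0],"roll":0},{"fingers":32,"translation":[0,0,0],"roll":0},{"fingers":32,"translation":[0,0,0],"roll":0},{"fingers":32,"translation":[0,0,0],"roll":0}]' 20
python3 - <<'E'
from h import *
g=grab_frame("scene");A=calibration("scene");s=sense();print(s['eef_pos'],s['ft_force']);print(redc(g),knob(g,A))
E
```

```text
(36, array([363.1111, 273.9444]), (np.int64(371), np.int64(278))) (array([293.2789, 225.4421]), np.int32(337))
(38, array([367.7632, 262.6316]), (np.int64(377), np.int64(266))) (array([305.7183, 227.8676]), np.int32(355))
-0.1 [371.6742 276.7412]
0 [375.4912 269.8706]
0.1 [378.3013 261.9588]
clock: 14.63
eef_pos: [0.553, 0.1149, 0.1529]
orientation: [[0.994, -0.091, -0.066], [-0.091, -0.996, -0.008], [-0.065, 0.014, -0.998]]
ft_force: [0.0, -2.1, -0.0]
grip_width: 0.0321
[0.553  0.1148 0.1529] [ 0.4918 -1.9368 -0.2469]
(35, array([367.6571, 262.6571]), (np.int64(376), np.int64(266))) (array([314.7561, 232.0813]), np.int32(369))
```

```bash
python3 -m jog '[{"fingers":32,"translation":[0,-4,0],"roll":0},{"fingers":32,"translation":[0,-4,0],"roll":0},{"fingers":32,"translation":[0,-2,0],"roll":0},{"fingers":32,"translation":[0,0,0],"roll":0},{"fingers":32,"translation":[0,0,0],"roll":0},{"fingers":32,"translation":[0,2,0],"roll":0},{"fingers":32,"translation":[0,2,0],"roll":0},{"fingers":32,"translation":[0,1,0],"roll":0},{"fingers":32,"translation":[0,0,0],"roll":0},{"fingers":32,"translation":[0,0,0],"roll":0}]' 20
python3 - <<'E'
from h import *
for _ in range(3):g=grab_frame("scene")
A=calibration("scene");s=sense();print(s['eef_pos'],s['ft_force']);print(redc(g),knob(g,A))
E
```

```text
clock: 15.52
eef_pos: [0.553, 0.1217, 0.1531]
orientation: [[0.994, -0.09, -0.066], [-0.091, -0.996, -0.005], [-0.065, 0.011, -0.998]]
ft_force: [0.9, 0.5, -0.5]
grip_width: 0.032
[0.5531 0.1216 0.1531] [ 0.333  -0.2093  0.1673]
(39, array([367.8462, 262.3077]), (np.int64(377), np.int64(266))) (array([318.2351, 233.6799]), np.int32(353))
```

```bash
python3 -m jog '[{"fingers":32,"translation":[0,-4,0],"roll":0},{"fingers":32,"translation":[0,-4,0],"roll":0},{"fingers":32,"translation":[0,-4,0],"roll":0},{"fingers":32,"translation":[0,-2,0],"roll":0},{"fingers":32,"translation":[0,0,0],"roll":0},{"fingers":32,"translation":[0,2,0],"roll":0},{"fingers":32,"translation":[0,2,0],"roll":0},{"fingers":32,"translation":[0,1,0],"roll":0},{"fingers":32,"translation":[0,0,0],"roll":0},{"fingers":32,"translation":[0,0,0],"roll":0}]' 20
python3 - <<'E'
from h import *
for _ in range(6):g=grab_frame("scene")
A=calibration("scene");s=sense();print(s['eef_pos'],s['ft_force']);print(redc(g),knob(g,A))
E
```

```text
clock: 16.5
eef_pos: [0.5534, 0.1264, 0.1519]
orientation: [[0.993, -0.093, -0.069], [-0.094, -0.996, -0.013], [-0.067, 0.019, -0.998]]
ft_force: [0.0, 0.3, -0.0]
grip_width: 0.032
[0.5534 0.1261 0.1517] [ 0.4589  0.2364 -0.2725]
(38, array([367. , 263.5]), (np.int64(376), np.int64(267))) (array([319.8306, 235.4361]), np.int32(360))
```

```bash
python3 -m jog '[{"fingers":32,"translation":[0,-4,0],"roll":0},{"fingers":32,"translation":[0,-4,0],"roll":0},{"fingers":32,"translation":[0,-4,0],"roll":0},{"fingers":32,"translation":[0,-2,0],"roll":0},{"fingers":32,"translation":[0,0,0],"roll":0},{"fingers":32,"translation":[0,2,0],"roll":0},{"fingers":32,"translation":[0,2,0],"roll":0},{"fingers":32,"translation":[0,1,0],"roll":0},{"fingers":32,"translation":[0,0,0],"roll":0},{"fingers":32,"translation":[0,0,0],"roll":0}]' 20
python3 - <<'E'
from h import *
for _ in range(8):g=grab_frame("scene")
A=calibration("scene");s=sense();print(s['eef_pos'],s['ft_force']);print(redc(g),knob(g,A))
E
```

```text
clock: 17.63
eef_pos: [0.5542, 0.1353, 0.1512]
orientation: [[0.993, -0.093, -0.07], [-0.095, -0.995, -0.015], [-0.068, 0.021, -0.997]]
ft_force: [0.1, -0.5, 0.3]
grip_width: 0.0322
[0.5541 0.1349 0.151 ] [-0.6433 -0.3858 -0.5012]
(43, array([366.1628, 266.3721]), (np.int64(375), np.int64(270))) (array([323.2194, 238.7   ]), np.int32(360))
```

The reading is about +0.034, at the edge of the band. One more notch should give about -0.016, which is safely inside.

```bash
python3 -m jog '[{"fingers":32,"translation":[0,-4,1],"roll":0},{"fingers":32,"translation":[0,-4,1],"roll":0},{"fingers":32,"translation":[0,-4,0],"roll":0},{"fingers":32,"translation":[0,-2,0],"roll":0},{"fingers":32,"translation":[0,0,0],"roll":0},{"fingers":32,"translation":[0,2,0],"roll":0},{"fingers":36,"translation":[0,2,0],"roll":0},{"fingers":40,"translation":[0,1,0],"roll":0},{"fingers":45,"translation":[0,0,0],"roll":0},{"fingers":45,"translation":[0,0,0],"roll":0}]' 20
python3 - <<'E'
from h import *
for _ in range(10):g=grab_frame("scene")
A=calibration("scene");s=sense();print(s['eef_pos'],s['ft_force']);print(redc(g),knob(g,A))
E
```

```text
clock: 18.87
eef_pos: [0.5548, 0.1445, 0.1482]
orientation: [[0.993, -0.094, -0.071], [-0.095, -0.995, -0.016], [-0.069, 0.023, -0.997]]
ft_force: [-1.3, 0.5, 0.1]
grip_width: 0.0449
[0.5548 0.1442 0.148 ] [0.2666 0.5904 0.3995]
(41, array([366.3415, 269.122 ]), (np.int64(375), np.int64(273))) (array([326.4022, 242.0245]), np.int32(368))
```

```bash
python3 -m jog '[{"fingers":45,"translation":[0,0,-4],"roll":0},{"fingers":45,"translation":[0,0,-8],"roll":0},{"fingers":45,"translation":[0,0,-12],"roll":0},{"fingers":45,"translation":[0,0,-16],"roll":0},{"fingers":45,"translation":[0,0,-20],"roll":0},{"fingers":45,"translation":[0,0,-20],"roll":0},{"fingers":45,"translation":[0,0,-20],"roll":0},{"fingers":45,"translation":[0,0,-12],"roll":0},{"fingers":45,"translation":[0,0,-5],"roll":0},{"fingers":45,"translation":[0,0,0],"roll":0}]' 20
python3 -m jog '[{"fingers":45,"translation":[0,0,0],"roll":0},{"fingers":45,"translation":[0,0,0],"roll":0},{"fingers":45,"translation":[0,0,0],"roll":0},{"fingers":45,"translation":[0,0,0],"roll":0},{"fingers":45,"translation":[0,0,0],"roll":0},{"fingers":45,"translation":[0,0,0],"roll":0},{"fingers":45,"translation":[0,0,0],"roll":0},{"fingers":45,"translation":[0,0,0],"roll":0},{"fingers":45,"translation":[0,0,0],"roll":0},{"fingers":45,"translation":[0,0,0],"roll":0}]' 20
python3 - <<'E'
from h import *
g=grab_frame("scene");print(redc(g));
for _ in range(6):g=grab_frame("scene")
f=grab_frame("side")
A=calibration("scene");s=sense();print(s['eef_pos'],s['ft_force']);print(redc(g),knob(g,A))
v=np.hstack([cv2.resize(g[140:320,200:400],None,fx=2,fy=2),cv2.resize(f[110:310,140:350],None,fx=1.8,fy=1.8)]);cv2.imwrite("pics/p6.png",v)
E
```

```text
clock: 20.2
eef_pos: [0.5636, 0.1461, 0.2751]
orientation: [[0.993, -0.094, -0.069], [-0.095, -0.995, -0.016], [-0.067, 0.023, -0.997]]
ft_force: [0.5, 1.1, 0.2]
grip_width: 0.0452
clock: 21.03
eef_pos: [0.561, 0.1455, 0.2707]
orientation: [[0.993, -0.094, -0.078], [-0.096, -0.995, -0.019], [-0.076, 0.026, -0.997]]
ft_force: [-0.3, -0.9, 0.0]
grip_width: 0.045
(41, array([366.3415, 269.122 ]), (np.int64(375), np.int64(273)))
[0.561  0.1455 0.2708] [-0.3235  0.0314 -0.5919]
(42, array([366.1667, 269.0476]), (np.int64(375), np.int64(273))) (array([326.4119, 241.8564]), np.int32(369))
```

View pics/p6.png

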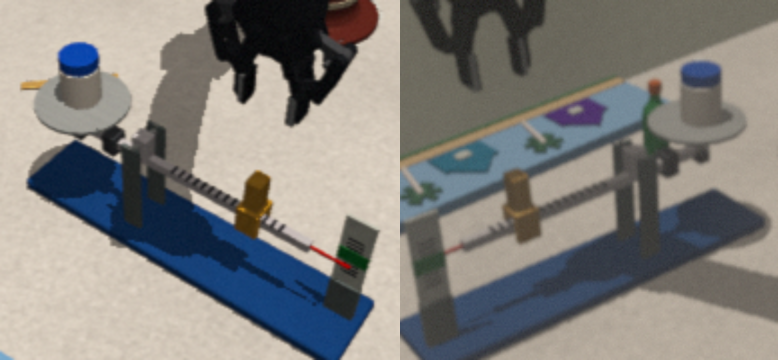

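The jar stands in mid-pan. The beam is at rest at about -0.015 rad (pointer in the green at about (345,266) in the crop), the hand is clear, and the scale looks unmoved. I'm handing in.

Run:
```python
from h import *
g=grab_frame("scene");g0=cv2.imread("pics/scene0.png")
def c(i):
    h=cv2.cvtColor(i,cv2.COLOR_BGR2HSV);m=cv2.inRange(h,(100,150,30),(125,255,255));m[:215]=0;m[:,:200]=0;m[:,395:]=0;m[320:]=0
    y,x=np.nonzero(m);return x.min(),x.max(),y.max()
print(c(g0),c(g),redc(g)[1]);hand_in()
```

```text
(np.int64(214), np.int64(385), np.int64(319)) (np.int64(214), np.int64(385), np.int64(319)) [366.1667 269.0476]
the job is handed in; nothing more can be done
```

The blue-lid jar is standing in the middle of the pan, and the beam came to rest on its own with the red pointer inside the green band. I handed the job in about 21.5 s into the 67 s allowed.

- **Jar:** I lowered it until the pan was nearly at its lower stop before letting go. At release its centre was about 2 mm from my estimate of the pan centre.
- **Balance:** I pushed the poise out notch by notch to about the 0.10 m notch. With the arm clear, the beam read about -0.015 rad (band ±0.0375), and it was unchanged in readings about 0.35 s apart. That angle comes from the pointer's image position between its two stops, good to about 0.01 rad.
- **One notch short:** The notch before read about +0.034 rad, at the edge of the band, so I went one further.
- **Scale position:** The base outline in the scene camera matches the first picture to the pixel. The gripper touched only the jar and the knob.
- **Oddities:** Moves overshot by up to 2 cm, and the tool drifted to about a 4° tilt. I corrected the overshoots as I went, and the jar still settled upright. My first position estimate put the poise's starting notch half-way between notches 1 and 2. This didn't matter, since I judged the end by the pointer.

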